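# Pack the microscope accessories, heaviest lowest

## Robot

A 6-joint arm with a two-finger parallel gripper is mounted at the origin on the work surface. World frame = base frame: x ahead of the robot, y to its left, z up, the work surface at z = 0. Lengths are in m, angles in rad, forces in N, time in s.
With the tool pointing down it reaches from about 0.35 to 0.975 m from the base axis. Payload 4.9 kg.
Tool frame: the origin (TCP) lies on the front face of the gripper's body, between the roots of the fingers; the fingertips stand ctrl.finger_overhang ahead of it and the grasp point (between the pads) lies 54 mm ahead of it (ctrl.finger_overhang is the distance from the TCP to the fingertips, in m); z points along the fingers, y is the line along which they close (so a half turn about z gives the same grasp; the last joint's range is limited). The gripper opens to 85 mm and grips with 20 to 120 N. Pads are 22 mm wide; open, the fingers measure 114 mm over their backs; the gripper's body (76 mm by 85 mm) begins 54 mm behind the grasp point. The pads swing forward as they close: fully open they stand 13 mm farther back than shut.
Start: joints at [1.154, 0.053, 1.613, -0, 1.476, -0.119], TCP at [0.183, 0.597, 0.304] pointing down, gripper open.
Joint ranges: [-3.01, 3.01], [-1.01, 2.22], [0.06, 2.58], [-1.02, 4.17], [0.09, 2.62], [-3.14, 3.14]. Speed limits (rad/s): [2.57, 2.57, 3.14, 3.14, 3.14, 3.14].

## Interface

Orientations are given as a rotation vector (axis times angle).
In Python, from station import ctrl, vision gives the robot as it stands. The module is installed in compiled form; this text tells all that it offers.
- The arm moves only by the tool drive_tool, never from a script. Its argument "rows" is a list of rows, each a list of 2 entries, a list of its own where there are three numbers: the shift along the tool's x, y, z in m, then the turn about the tool's z in rad. A call has 1 to 10 rows; each row shifts and turns the commanded pose from where the row before left it, along the tool's axes as they then stand; what a row does not reach is not made up. A row lasts 1/10 s, in which the tool goes at most 50 mm and 8.59 degrees, less where a joint would pass 70% of its speed; a pose out of reach is approached as far as the arm can. A call with a gripper value outside its range is refused whole. "jaw" is the closure, from 0 (fully open) to 1 (shut), set as the call begins (left out, the last holds). The fingers move at their own pace and stop on an object; "grip_force" is the grip in N (left out, the last holds). Time passes only in rows, so rows that do not move let the fingers close. It gives the time, the measured TCP pose, the force, the opening and the grip force at its end, in the units of the state.
- ctrl.get_obs(): the state, without advancing time (a new reading comes with each control period).
- vision.get_image(name): name is "scene" or "top" or "wrist"; returns a dict with "image" (400x640x3 uint8, blue, green, red), "vertical_fov" (degrees; the focal length in pixels is half the picture's height over the tangent of half this angle, whatever the lens; pixels are square), "cx", "cy" (the principal point, pixels), "dist_coeffs" ([k1, k2, p1, p2, k3] as OpenCV has them; the pictures are not rectified), "R" (3x3) and "t" (3): a world point X has camera coordinates R X + t. Camera axes: x right, y down, z forward; pixel columns grow to the right and rows downward; lengths in m; the calibration is good to about 2 mm. A picture is of the moment at which its call begins. There is no depth.
- ctrl.finish_job(): hands the job in; it is judged then, once.
The state is a dict: "t": time; "q": joint angles; "dq": joint speeds; "effort": joint torques, N m; "tool_pos": TCP position; "tool_rot": TCP orientation; "contact_force": force on the tool from outside, world axes, zero at the start; "wrist_torque": the same for the moment, N m; "opening": finger opening in m; "grip_force": force on a finger pad.
Only numpy, scipy, OpenCV 4.12 (cv2) and the standard library are available. Lean on these libraries where they do the work, as an engineer would, in place of code of your own. Each camera call takes 0.05 s, during which the arm holds its last target. There are 200 camera calls.

## Task

Pack the three microscope accessories into the grey open-fronted storage box, heaviest at the bottom and lightest on top. First slide the lamp power unit across the table through the open front, long side first, until it stands square against the rubber buffers at the back, without ramming or tipping it; then set the carton of glass slides down gently, flat and about central on top of it; last lay the empty orange slide mailer flat and about central on the carton. Leave the dropper bottle, the brown bottle and the steel dish standing where they are.

Things in the scene. Friction and masses are not known exactly. Their poses are not given: they have to be found in the camera images.
- storage_box: Grey storage box screwed to the table: floor, back and two side walls, no top, no front. Origin: table height, under the middle of the power unit's home place. +x points from the open front straight in to the back, y across, z up. Floor 2 mm thick, x -62 to +66 mm; inner faces of side walls (4 mm thick) at y +-86, of back wall at x +62 mm, 100 mm high. Screw flanges outside stick out 18 mm.
- box_mouth (a point): Middle of the floor's front edge, on top of the floor (box x = -62 mm, z = 2 mm). In front of it the floor is bevelled, ramping down to the table over 22 mm. Here the side walls are 44 mm high; their rim slopes up to 100 mm at box x = +28 mm and stays level to the back.
- box_buffers (a point): Midpoint between the faces of the two black rubber buffers on the back wall (box x = +50, z = 26 mm; buffers at y = +-45 mm, 11 to 41 mm high). The power unit is home with its leading long side against both faces; its middle is then at box x = 0.
- power_unit: Lamp power unit, heaviest part, 0.63 to 0.77 kg: light grey steel box, 126 (x) x 100 (y) x 55 mm high, flat vented top, on four domed feet (5 mm) that ride up the bevel. Too wide to grasp; meet it slowly, 3 to 10 N slides it. Origin: middle, at foot level. Long sides y +-50 mm plain; +x end has a dial, 22 mm across, 6 mm proud, 30 mm up. In the box its x lies along the box's y, either way round.
- slide_carton: White and green carton full of glass microscope slides, 82 mm (x) by 58 mm (y) by 32 mm high, 0.2 to 0.3 kg. Origin: middle of its underside. Starts flat on the table, free for a grasp across its 58 mm width. It may lie either way round on the power unit.
- slide_mailer: Empty orange plastic slide mailer, a closed flat case 84 mm (x) by 50 mm (y) by 18 mm high, 30 g. Origin: middle of its underside. Starts flat on the table, free for a grasp across its 50 mm width.
- dropper: Bystander: small white dropper bottle, 28 mm in diameter, 62 mm high, upright. Origin: middle of its underside.
- stain_bottle: Bystander: brown glass stain bottle with black cap, 52 mm in diameter, 100 mm high, upright. Origin: middle of its underside.
- steel_dish: Bystander: round steel dish, 110 mm in diameter, 32 mm high. Origin: middle of its underside.
There are look-alikes about, which are no part of the job. Of the things that look like the power_unit, the middle-sized one is meant.

How it is judged:
By the outcome, as a careful person would: the job done as asked, in the order asked, and still so for the second after the job is handed in, with the robot touching nothing.
It also fails if it takes over 72 s, if anything falls off the work surface, if the arm or the gripper's body presses on something with over 40 N, if the wrist force passes 120 N, or if a joint passes its speed limit or range.

## Working session

There is one attempt and no reset: what is moved stays moved. The work goes in short steps, Python scripts to look and compute and a tool call to move; the robot and the scene stay as the last step left them, time stands still between calls to the robot, and variables do not carry over. Pictures are saved under pics/ and viewed, at most 10 in all, crops included, and the job is handed in when it is done.

Besides the shell and the picture viewer there is one more tool, called after "Call:" as name(argument=value, ...), one argument or row to a line, values as JSON. drive_tool: Moves the arm, as the interface text tells. Its arguments: {"type":"object","properties":{"rows":{"type":"array","items":{"type":"array"}},"jaw":{"type":"number"},"grip_force":{"type":"number"}},"required":["rows"]}

```bash
mkdir -p pics
cat > h.py <<'E'
import numpy as np, cv2
from station import ctrl, vision
def cam(n):
    d=vision.get_image(n); im=d["image"]; f=im.shape[0]/2/np.tan(np.radians(d["vertical_fov"])/2)
    K=np.array([[f,0,d["cx"]],[0,f,d["cy"]],[0,0,1]]); return d,K
def save(d,p): cv2.imwrite(p,d["image"])
def ray(d,K,px,z):
    u=cv2.undistortPoints(np.array(px,float).reshape(-1,1,2),K,np.array(d["dist_coeffs"],float)).reshape(-1,2)
    R=np.array(d["R"]);t=np.array(d["t"]);C=-R.T@t
    v=np.c_[u,np.ones(len(u))]@R
    z=np.broadcast_to(z,len(u))
    return C+v*((z-C[2])/v[:,2])[:,None]
def proj(d,K,X):
    R=np.array(d["R"]);r,_=cv2.Rodrigues(R)
    return cv2.projectPoints(np.array(X,float).reshape(-1,3),r,np.array(d["t"],float),K,np.array(d["dist_coeffs"],float))[0].reshape(-1,2)
E
python3 - <<'E'
from h import *
import pickle
o=ctrl.get_obs();print(o["t"],o["tool_pos"],o["tool_rot"],o["opening"],ctrl.finger_overhang)
for n in("top","scene"):
    d,K=cam(n);save(d,f"pics/{n}0.png");pickle.dump((d,K),open(n+"0.pkl","wb"));R=np.array(d["R"]);print(n,-R.T@np.array(d["t"]),R.round(2).tolist(),K[0,0])
E
```

```text
0.0 [0.18318737 0.59705115 0.30265958] [-4.65969405e-01 -3.10629475e+00  3.08176635e-03] 0.08547695922222219 0.0726
top [0.43813121 0.01840119 1.38732109] [[-0.0, -1.0, 0.03], [-1.0, 0.0, -0.1], [0.1, -0.03, -0.99]] 501.05674289477764
scene [ 1.07362855 -0.12460742  0.74235809] [[0.23, 0.97, -0.0], [0.77, -0.19, -0.61], [-0.59, 0.14, -0.8]] 384.6782275520357
```

View pics/top0.png

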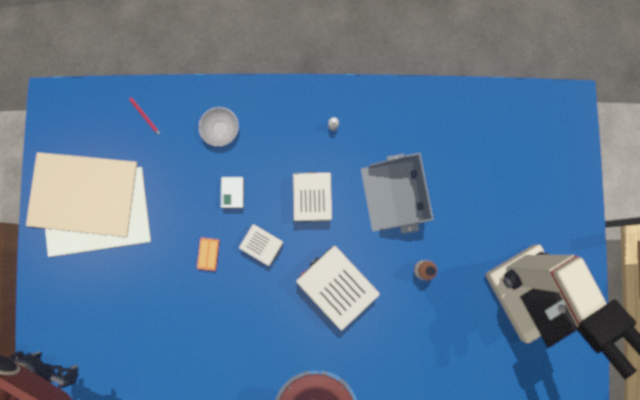

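View pics/scene0.png

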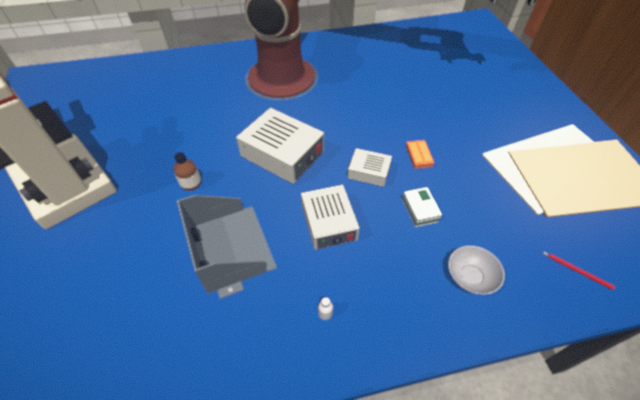

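Top view: the middle-sized unit is at about (312,197), the box at (397,192) opening left (+y), the carton at (231,193), the mailer at (208,254), the dropper at (333,124), the stain bottle at (426,270) and the dish at (218,127). I'll fit known-size silhouettes in both cameras.

```bash
cat > fit.py <<'E'
from h import *
from scipy.optimize import minimize
def mask(d):
    im=cv2.GaussianBlur(d["image"],(0,0),0.7).astype(int); b,g,r=im[...,0],im[...,1],im[...,2]
    return ((b-r)<0.45*b+8).astype(np.uint8)   # not blue
def block(x0,x1,y0,y1,z0,z1): return np.array([[x,y,z] for x in(x0,x1) for y in(y0,y1) for z in(z0,z1)])
def side(y0,y1): return np.array([[x,y,z] for y in(y0,y1) for x,z in((-.062,0),(-.062,.044),(.028,.1),(.066,.1),(.066,0))])
BOX=[block(-.062,.066,-.09,.09,0,.002),side(.086,.09),side(-.09,-.086),block(.062,.066,-.09,.09,0,.1)]
def rect(a,b,h,z=0): return [block(-a/2,a/2,-b/2,b/2,z,z+h)]
PU=rect(.126,.1,.055); CA=rect(.082,.058,.032); MA=rect(.084,.05,.018)
def render(d,K,parts,p,s=4,z=0):
    m=np.zeros((400*s,640*s),np.uint8); c,sn=np.cos(p[2]),np.sin(p[2]); R=np.array([[c,-sn,0],[sn,c,0],[0,0,1]])
    for P in parts:
        q=(proj(d,K,P@R.T+[p[0],p[1],z])+.5)*s-.5
        cv2.fillConvexPoly(m,cv2.convexHull(q.round().astype(np.int32)),255)
    return cv2.resize(m,(640,400),interpolation=cv2.INTER_AREA)/255.
def fit(views,parts,p0,masks=None,z=0):
    ms=[mask(d) for d,K in views] if masks is None else masks
    def roi(d,K):
        r=render(d,K,parts,p0,1,z); return cv2.dilate((r>0).astype(np.uint8),np.ones((25,25)))
    rs=[roi(d,K) for d,K in views]
    f=lambda p:sum((np.abs(render(d,K,parts,p,4,z)-m)*r).sum() for (d,K),m,r in zip(views,ms,rs))
    p0=np.array(p0,float); S=p0+np.array([[0,0,0],[.012,0,0],[0,.012,0],[0,0,.15]])
    b=minimize(f,p0,method="Nelder-Mead",options=dict(initial_simplex=S,xatol=1e-4,fatol=.1))
    b=minimize(f,b.x,method="Nelder-Mead",options=dict(initial_simplex=b.x+np.array([[0,0,0],[-.006,0,0],[0,-.006,0],[0,0,-.06]]),xatol=1e-4,fatol=.1))
    return b.x,b.fun
E
python3 - <<'E'
from fit import *
import pickle
V=[pickle.load(open(n+"0.pkl","rb")) for n in("top","scene")]
d,K=V[0]
px=dict(pu=(312,197),box=(395,192),ca=(231,193),ma=(208,254),dr=(333,124),st=(426,270),di=(218,127),big=(338,289),small=(261,245))
for k,v in px.items(): px[k]=ray(d,K,[v],.03)[0]; print(k,px[k].round(3))
res={}
for k,P,y in(("pu",PU,0),("pu60",rect(.126,.1,.06),0),("ca",CA,0),("ma",MA,0),("box",BOX,-1.5)):
    c=px[k[:2] if k!="box" else k]
    for nm,vv in(("both",V),("top",V[:1]),("scene",V[1:])):
        x,f=fit(vv,P,[c[0],c[1],y]);print(k,nm,x.round(4),round(f,1))
        if nm=="both":res[k]=x
# overlay
out=[]
for (d,K) in V:
    im=d["image"].copy();
    for k,P in(("pu",PU),("ca",CA),("ma",MA),("box",BOX)):
        r=(render(d,K,P,res[k])>.5).astype(np.uint8)
        cs,_=cv2.findContours(r,0,2);cv2.drawContours(im,cs,-1,(0,0,255),1)
    out.append(im)
a=cv2.resize(out[0][140:290,180:450],None,fx=2.9,fy=2.9)[:,:780]; b=cv2.resize(out[1][120:310,170:470],None,fx=2.6,fy=2.6)[:160+200]
b=cv2.resize(out[1][130:300,170:470],None,fx=2,fy=2)
a=cv2.resize(out[0][145:285,185:445],None,fx=1.8,fy=1.8)
w=max(a.shape[1],b.shape[1]);z=lambda i:cv2.copyMakeBorder(i,0,0,0,w-i.shape[1],0)
cv2.imwrite("pics/ov.png",np.vstack([z(a),z(b)]))
E
```

```text
pu [0.586 0.009 0.03 ]
box [ 0.6   -0.218  0.03 ]
ca [0.597 0.23  0.03 ]
ma [0.432 0.29  0.03 ]
dr [ 0.79  -0.049  0.03 ]
st [ 0.387 -0.3    0.03 ]
di [0.782 0.27  0.03 ]
big [ 0.338 -0.06   0.03 ]
small [0.456 0.147 0.03 ]
pu both [0.5847 0.0106 0.0248] 699.3
pu top [0.585  0.0121 0.0165] 481.3
pu scene [0.5846 0.0106 0.0331] 212.3
pu60 both [0.5861 0.0098 0.032 ] 759.7
pu60 top [ 0.5834  0.0107 -0.034 ] 464.4
pu60 scene [0.5853 0.0099 0.0305] 289.1
ca both [0.6013 0.2303 0.0293] 198.4
ca top [ 0.6022  0.2296 -0.0367] 130.0
ca scene [0.6012 0.23   0.0189] 65.1
ma both [ 0.4342  0.2949 -0.082 ] 223.2
ma top [ 0.434   0.295  -0.0677] 150.3
ma scene [ 0.4346  0.2954 -0.0969] 76.1
box both [ 0.598  -0.2244 -1.3934] 2022.9
box top [ 0.596  -0.2209 -1.3758] 863.6
box scene [ 0.5987 -0.2248 -1.3938] 1138.1
```

View pics/ov.png

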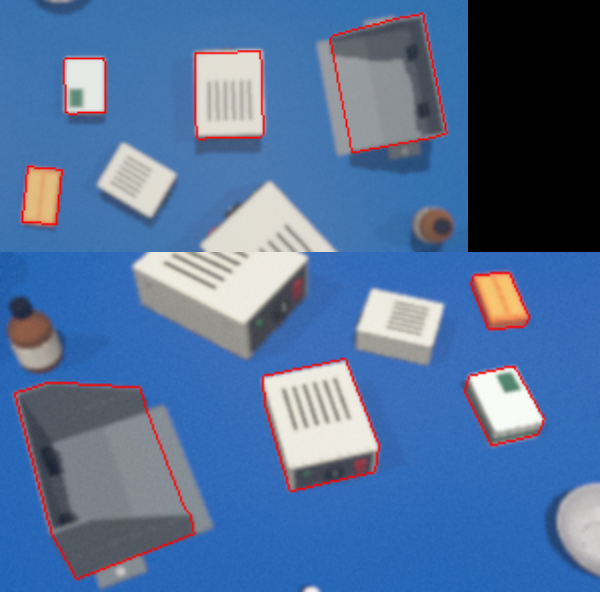

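The overlay contours match the unit, carton, mailer and box (the box model lacks its bevel). I'll refine the box and unit fits and plan the approach.

```bash
cat >> fit.py <<'E'
BEV=[np.array([[x,y,z] for y in(-.09,.09) for x,z in((-.084,0),(-.062,.002),(-.062,0))])]
def mask(d):
    im=cv2.GaussianBlur(d["image"],(0,0),0.6).astype(float); return np.clip((0.72-(im[...,0]-im[...,2])/(im[...,0]+1))/0.2,0,1)
E
cat >> h.py <<'E'
def pose():
    o=ctrl.get_obs();R=cv2.Rodrigues(np.array(o["tool_rot"]))[0];return np.array(o["tool_pos"]),np.arctan2(R[1,1],R[0,1]),R,o
def plan(wps,p=None,y=None):
    "wps: (x,y,z,yaw of tool y axis) world; prints tool-frame total shift (before the turn) and turn"
    if p is None:p,y,R,o=pose()
    for w in wps:
        D=np.array(w[:3])-p;a=w[3]-y;a=(a+np.pi/2)%np.pi-np.pi/2
        ty=np.array([np.cos(y),np.sin(y)]);tx=np.array([-ty[1],ty[0]])
        print("shift",(np.array([D[:2]@tx,D[:2]@ty,-D[2]])*1000).round(1),"turn",round(-a,3))
        p=np.array(w[:3]);y=y+a
E
python3 - <<'E'
from fit import *
import pickle
V=[pickle.load(open(n+"0.pkl","rb")) for n in("top","scene")]
for k,P,p0 in(("pu",PU,(.585,.011,.02)),("pu60",rect(.126,.1,.06),(.585,.011,.02)),("ca",CA,(.601,.23,0)),("ma",MA,(.434,.295,-.08)),("box",BOX+BEV,(.598,-.222,-1.39))):
    for nm,vv in(("both",V),("top",V[:1]),("scene",V[1:])):
        x,f=fit(vv,P,p0);print(k,nm,x.round(4),round(f,1))
p,y,R,o=pose();print(p,y,R.round(3).tolist())
plan([(.586,.115,.20,.025),(.586,.115,.093,.025)])
E
```

```text
pu both [0.5848 0.011  0.0623] 2660.3
pu top [0.585  0.0114 0.027 ] 1944.9
pu scene [0.5849 0.0093 0.0421] 705.9
pu60 both [0.5876 0.0105 0.0423] 2681.0
pu60 top [0.5866 0.0114 0.0608] 1933.0
pu60 scene [0.5871 0.0099 0.0493] 728.6
ca both [0.6037 0.2298 0.0911] 1365.5
ca top [0.6043 0.2309 0.0604] 1012.8
ca scene [0.6031 0.2299 0.0845] 339.1
ma both [ 0.4366  0.2958 -0.0381] 1266.7
ma top [ 0.4299  0.2988 -0.0954] 1019.0
ma scene [ 0.436   0.295  -0.0242] 241.4
box both [ 0.5992 -0.2249 -1.4084] 2277.1
box top [ 0.5985 -0.2246 -1.3985] 1655.4
box scene [ 0.599  -0.2252 -1.416 ] 608.9
[0.18320869 0.59707757 0.30273349] 1.2729931580345606 [[-0.956, 0.293, -0.001], [0.293, 0.956, -0.002], [0.0, -0.002, -1.0]]
shift [-526.5 -342.7  102.7] turn 1.248
shift [  0.   0. 107.] turn -0.0
```

```bash
cat >> h.py <<'E'
def rows(w,n,p=None,y=None):
    "n equal rows to world pose w"
    if p is None:p,y,_,_=pose()
    p=np.array(p,float);D=(np.array(w[:3])-p)/n;a=(w[3]-y+np.pi/2)%np.pi-np.pi/2;out=[]
    for i in range(n):
        ty=np.array([np.cos(y),np.sin(y)]);tx=np.array([-ty[1],ty[0]])
        out.append([[round(float(v),3) for v in(D[:2]@tx,D[:2]@ty,-D[2])],round(-a/n,3)]);y+=a/n
    print(out);return np.array(w[:3],float),y
E
python3 - <<'E'
from h import *
s=rows((.586,.118,.20,.025),16); rows((.586,.118,.08,.025),4,*s)
E
```

```text
[[[-0.033, -0.021, 0.006], np.float64(0.078)], [[-0.034, -0.019, 0.006], np.float64(0.078)], [[-0.036, -0.016, 0.006], np.float64(0.078)], [[-0.037, -0.013, 0.006], np.float64(0.078)], [[-0.038, -0.01, 0.006], np.float64(0.078)], [[-0.038, -0.007, 0.006], np.float64(0.078)], [[-0.039, -0.004, 0.006], np.float64(0.078)], [[-0.039, -0.001, 0.006], np.float64(0.078)], [[-0.039, 0.002, 0.006], np.float64(0.078)], [[-0.039, 0.005, 0.006], np.float64(0.078)], [[-0.038, 0.008, 0.006], np.float64(0.078)], [[-0.038, 0.011, 0.006], np.float64(0.078)], [[-0.037, 0.014, 0.006], np.float64(0.078)], [[-0.035, 0.017, 0.006], np.float64(0.078)], [[-0.034, 0.019, 0.006], np.float64(0.078)], [[-0.032, 0.022, 0.006], np.float64(0.078)]]
[[[0.0, 0.0, 0.03], np.float64(-0.0)], [[0.0, 0.0, 0.03], np.float64(-0.0)], [[0.0, 0.0, 0.03], np.float64(-0.0)], [[0.0, 0.0, 0.03], np.float64(-0.0)]]
```

Call:
drive_tool(
  rows=[
    [[-0.033, -0.021, 0.006], 0.078],
    [[-0.034, -0.019, 0.006], 0.078],
    [[-0.036, -0.016, 0.006], 0.078],
    [[-0.037, -0.013, 0.006], 0.078],
    [[-0.038, -0.01, 0.006], 0.078],
    [[-0.038, -0.007, 0.006], 0.078],
    [[-0.039, -0.004, 0.006], 0.078],
    [[-0.039, -0.001, 0.006], 0.078],
  ],
  jaw=0,
)

```text
t: 0.9
tool_pos: [0.3855, 0.3567, 0.2552]
tool_rot: [-1.401, -2.811, 0.001]
contact_force: [0.4, 0.5, 0.6]
opening: 0.0855
grip_force: 0.0
```

Call:
drive_tool(
  rows=[
    [[-0.039, 0.002, 0.006], 0.078],
    [[-0.039, 0.005, 0.006], 0.078],
    [[-0.038, 0.008, 0.006], 0.078],
    [[-0.038, 0.011, 0.006], 0.078],
    [[-0.037, 0.014, 0.006], 0.078],
    [[-0.035, 0.017, 0.006], 0.078],
    [[-0.034, 0.019, 0.006], 0.078],
    [[-0.032, 0.022, 0.006], 0.078],
  ],
)

```text
t: 1.7
tool_pos: [0.5872, 0.1174, 0.2071]
tool_rot: [-2.197, -2.245, 0.001]
contact_force: [1.1, 0.2, 0.9]
opening: 0.0858
grip_force: 0.0
```

Run:
```python
from h import *
p,y,R,o=pose();print(o["t"],p,y,R[:,2]);d,K=cam("wrist");save(d,"pics/w1.png");print(-np.array(d["R"]).T@np.array(d["t"]))
plan([(.586,.118,.08,.025)])
d,K=cam("scene");save(d,"pics/s1.png")
```

```text
1.7 [0.58715286 0.11741423 0.20710771] 0.02156341045498439 [-8.57864273e-04  3.91592530e-05 -9.99999631e-01]
[0.58590154 0.19539619 0.2772904 ]
shift [  4.7  -3.6 126.3] turn -0.009
```

View pics/w1.png

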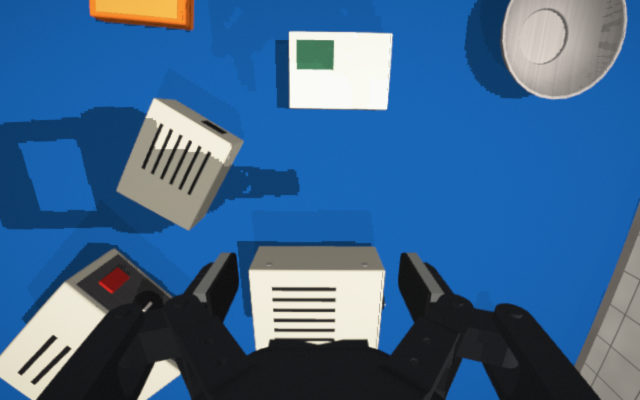

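Wrist view: the unit's near long top edge runs (250,247)–(384,247), and the carton's top corners are (290,31), (392,33), (388,110), (289,106).

Run:
```python
from h import *
d,K=cam("wrist")
for z in(.055,.06):
    P=ray(d,K,[(250,247),(384,247)],z);e=P[1]-P[0];print(z,P.round(4).tolist(),np.linalg.norm(e),np.arctan2(e[1],e[0]))
P=ray(d,K,[(290,31),(392,33),(388,110),(289,106)],.032);print(P.round(4).tolist(),P.mean(0),np.linalg.norm(np.diff(P,axis=0),axis=1))
P=ray(d,K,[(90,15),(190,30)],.0);print(P.round(4))
```

```text
0.055 [[0.5288, 0.079, 0.055], [0.6472, 0.0814, 0.055]] 0.11834974980557754 0.020335335464490595
0.06 [[0.5302, 0.0816, 0.06], [0.6458, 0.084, 0.06]] 0.11567891695642073 0.02033533546449075
[[0.5636, 0.2545, 0.032], [0.6435, 0.255, 0.032], [0.6453, 0.1968, 0.032], [0.5624, 0.1982, 0.032]] [0.6036973  0.22608901 0.032     ] [0.07989719 0.05821753 0.08288804]
[[0.3796 0.2771 0.    ]
 [0.4712 0.2629 0.    ]]
```

Run:
```python
from h import *
d,K=cam("wrist")
for z,px in((.055,[(250,270),(385,270)]),(.06,[(250,270),(385,270)]),(.005,[(250,247),(384,247)])):
    P=ray(d,K,px,z);e=P[1]-P[0];print(z,P.round(4).tolist(),np.linalg.norm(e),np.arctan2(e[1],e[0]))
# push plan: unit pose sequence -> tool pose; contact offset .062
box=np.array([.598,-.2248]);b=-1.40;u0=np.array([.585,.0108]);yaw0=.025;L=.061
print("boxframe",np.array([[np.cos(b),np.sin(b)],[-np.sin(b),np.cos(b)]])@(u0-box))
```

```text
0.055 [[0.5264, 0.0572, 0.055], [0.6493, 0.0601, 0.055]] 0.12300654005058437 0.023461347416655644
0.06 [[0.5277, 0.0604, 0.06], [0.6479, 0.0632, 0.06]] 0.12023513290836511 0.023461347416655835
0.005 [[0.5146, 0.0548, 0.005], [0.6597, 0.0581, 0.005]] 0.1451642845161128 0.023249360403708286
boxframe [-0.23438153  0.02723341]
```

Call:
drive_tool(
  rows=[
    [[0, 0, 0.032], 0],
    [[0, 0, 0.032], 0],
    [[0, 0, 0.032], 0],
    [[0, 0, 0.03], 0],
    [[0, 0, 0], 0],
  ],
)

```text
t: 2.4
tool_pos: [0.5822, 0.1198, 0.077]
tool_rot: [-2.186, -2.246, 0.012]
contact_force: [-0.4, -0.7, -0.6]
opening: 0.0855
grip_force: 0.0
```

Call:
drive_tool(
  rows=[
    [[-0.012, 0, 0], 0],
    [[-0.01, 0, 0], 0],
    [[-0.008, 0, 0], 0],
    [[-0.004, 0, 0], 0],
    [[-0.002, 0, 0], 0],
    [[-0.002, 0, 0], 0],
    [[-0.002, 0, 0], 0],
    [[-0.002, 0, 0], 0],
    [[-0.002, 0, 0], 0],
    [[-0.002, 0, 0], 0],
  ],
)

```text
t: 3.4
tool_pos: [0.5877, 0.0728, 0.0818]
tool_rot: [-2.193, -2.249, 0.0]
contact_force: [-0.1, -0.4, -0.4]
opening: 0.0854
grip_force: 0.0
```

Run:
```python
from h import *
p,y,R,o=pose();print(o["t"],p,y,o["contact_force"],o["wrist_torque"])
s=rows((.587,.030,.080,.055),10);s=rows((.587,-.050,.08,.17),20,*s);rows((.5877,-.09,.08,.17),10,*s)
```

```text
3.4 [0.58770167 0.07283147 0.08178845] 0.025189057693180878 [-0.14610659 -0.44120336 -0.36707553] [ 0.00114977 -0.03468503 -0.03464948]
[[[-0.004, -0.0, 0.0], np.float64(-0.003)], [[-0.004, -0.0, 0.0], np.float64(-0.003)], [[-0.004, -0.0, 0.0], np.float64(-0.003)], [[-0.004, -0.0, 0.0], np.float64(-0.003)], [[-0.004, -0.0, 0.0], np.float64(-0.003)], [[-0.004, -0.0, 0.0], np.float64(-0.003)], [[-0.004, -0.0, 0.0], np.float64(-0.003)], [[-0.004, -0.0, 0.0], np.float64(-0.003)], [[-0.004, -0.0, 0.0], np.float64(-0.003)], [[-0.004, -0.0, 0.0], np.float64(-0.003)]]
[[[-0.004, -0.0, -0.0], np.float64(-0.006)], [[-0.004, -0.0, -0.0], np.float64(-0.006)], [[-0.004, -0.0, -0.0], np.float64(-0.006)], [[-0.004, -0.0, -0.0], np.float64(-0.006)], [[-0.004, -0.0, -0.0], np.float64(-0.006)], [[-0.004, -0.0, -0.0], np.float64(-0.006)], [[-0.004, -0.0, -0.0], np.float64(-0.006)], [[-0.004, -0.0, -0.0], np.float64(-0.006)], [[-0.004, -0.0, -0.0], np.float64(-0.006)], [[-0.004, -0.0, -0.0], np.float64(-0.006)], [[-0.004, -0.0, -0.0], np.float64(-0.006)], [[-0.004, -0.0, -0.0], np.float64(-0.006)], [[-0.004, -0.0, -0.0], np.float64(-0.006)], [[-0.004, -0.001, -0.0], np.float64(-0.006)], [[-0.004, -0.001, -0.0], np.float64(-0.006)], [[-0.004, -0.001, -0.0], np.float64(-0.006)], [[-0.004, -0.001, -0.0], np.float64(-0.006)], [[-0.004, -0.001, -0.0], np.float64(-0.006)], [[-0.004, -0.001, -0.0], np.float64(-0.006)], [[-0.004, -0.001, -0.0], np.float64(-0.006)]]
[[[-0.004, -0.001, -0.0], np.float64(-0.0)], [[-0.004, -0.001, -0.0], np.float64(-0.0)], [[-0.004, -0.001, -0.0], np.float64(-0.0)], [[-0.004, -0.001, -0.0], np.float64(-0.0)], [[-0.004, -0.001, -0.0], np.float64(-0.0)], [[-0.004, -0.001, -0.0], np.float64(-0.0)], [[-0.004, -0.001, -0.0], np.float64(-0.0)], [[-0.004, -0.001, -0.0], np.float64(-0.0)], [[-0.004, -0.001, -0.0], np.float64(-0.0)], [[-0.004, -0.001, -0.0], np.float64(-0.0)]]
```

Call:
drive_tool(
  rows=[
    [[-0.002, 0, 0], 0],
    [[-0.002, 0, 0], 0],
    [[-0.002, 0, 0], 0],
    [[-0.003, 0, 0], 0],
    [[-0.003, 0, 0], -0.003],
    [[-0.004, 0, 0], -0.003],
    [[-0.004, 0, 0], -0.003],
    [[-0.004, 0, 0], -0.004],
    [[-0.004, 0, 0], -0.004],
    [[-0.004, 0, 0], -0.004],
  ],
)

```text
t: 4.4
tool_pos: [0.5887, 0.0405, 0.0819]
tool_rot: [-2.169, -2.272, 0.0]
contact_force: [-1.0, 4.0, 0.6]
opening: 0.0856
grip_force: 2.0
```

Call:
drive_tool(
  rows=[
    [[-0.004, 0, 0], -0.005],
    [[-0.004, 0, 0], -0.005],
    [[-0.004, 0, 0], -0.005],
    [[-0.004, 0, 0], -0.005],
    [[-0.004, 0, 0], -0.005],
    [[-0.004, 0, 0], -0.005],
    [[-0.004, 0, 0], -0.005],
    [[-0.004, 0, 0], -0.005],
    [[-0.004, 0, 0], -0.005],
    [[-0.004, 0, 0], -0.005],
  ],
)

```text
t: 5.4
tool_pos: [0.5915, 0.0007, 0.0819]
tool_rot: [-2.112, -2.326, 0.0]
contact_force: [-1.0, 3.9, 0.2]
opening: 0.0854
grip_force: 2.1
```

Run:
```python
from h import *
p,y,R,o=pose();print(o["t"],p,y,o["contact_force"],o["wrist_torque"])
d,K=cam("scene");cv2.imwrite("pics/s2.png",cv2.resize(d["image"][130:310,160:420],None,fx=2.5,fy=2.5))
```

```text
5.4 [0.59150381 0.00065143 0.08190085] 0.09644627680193166 [-1.02214783  3.94810167  0.15930702] [ 0.6404227   0.16703326 -0.07780593]
```

View pics/s2.png

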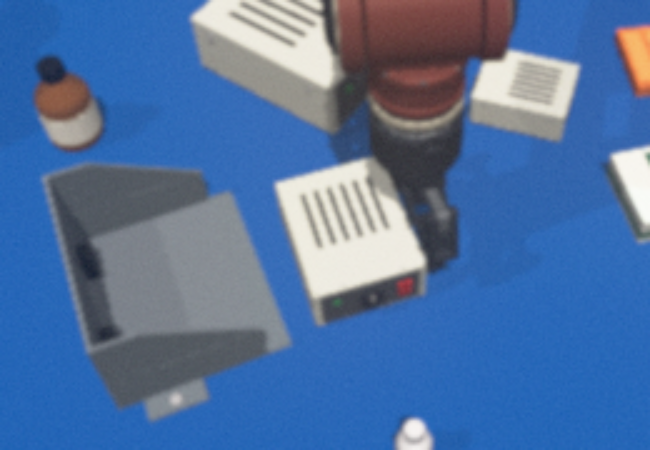

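The unit is sliding flat with the push at about 4 N. Its top corners in the crop are (275,183), (316,300) and (425,270).

Run:
```python
from h import *
d,K=cam("scene")
c=lambda L:[(x/2.5+160-.3,y/2.5+130-.3) for x,y in L]
P=ray(d,K,c([(275,183),(316,301),(425,270)]),.055);print(P.round(4).tolist())
e=P[1]-P[0];print("yaw",np.arctan2(e[1],e[0]),"len",np.linalg.norm(e),np.linalg.norm(P[2]-P[1]),"centre",(P[0]+P[2])/2)
# box check: rim front corners & floor front edge
P=ray(d,K,c([(228,192),(290,346)]),0);print(P.round(4).tolist());e=P[1]-P[0];print("front yaw",np.arctan2(e[1],e[0]),np.linalg.norm(e))
b=-1.40;print("expected bevel corners",[(np.array([.598,-.2248])+np.array([[np.cos(b),-np.sin(b)],[np.sin(b),np.cos(b)]])@v).round(4) for v in([-.084,-.09],[-.084,.09])])
```

```text
[[0.5396, -0.1151, 0.055], [0.6679, -0.1011, 0.055], [0.6598, -0.0068, 0.055]]
yaw 0.10858928350363033 len 0.12909200816029723 0.09468706034468394 centre [ 0.59969766 -0.06093908  0.055     ]
[[0.4971, -0.16, 0.0], [0.6739, -0.1289, 0.0]]
front yaw 0.17428193664926564 0.17952322411314142
expected bevel corners [array([ 0.495 , -0.1573]), array([ 0.6724, -0.1267])]
```

Call:
drive_tool(
  rows=[
    [[-0.004, -0.001, 0], 0],
    [[-0.004, -0.001, 0], 0],
    [[-0.004, -0.001, 0], 0],
    [[-0.004, -0.001, 0], 0],
    [[-0.004, -0.001, 0], 0],
    [[-0.004, -0.001, 0], 0],
    [[-0.004, -0.001, 0], 0],
    [[-0.004, -0.001, 0], 0],
    [[-0.004, -0.001, 0], 0],
    [[-0.004, -0.001, 0], 0],
  ],
)

```text
t: 6.5
tool_pos: [0.5854, -0.0401, 0.082]
tool_rot: [2.112, 2.325, 0.0]
contact_force: [1.1, 5.1, 1.7]
opening: 0.0854
grip_force: 2.5
```

Run:
```python
from h import *
p,y,R,o=pose();print(o["t"],p,y,o["contact_force"],o["wrist_torque"])
d,K=cam("scene");cv2.imwrite("pics/s3.png",cv2.resize(d["image"][150:310,160:380],None,fx=3,fy=3))
```

```text
6.5 [ 0.58541457 -0.04007925  0.08203436] 0.09601748176826065 [1.12662778 5.13701353 1.72958649] [ 0.75185861 -0.21484156  0.18741493]
```

View pics/s3.png

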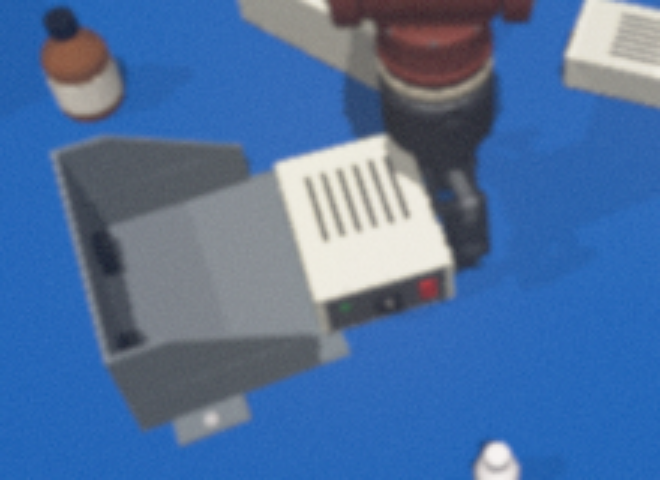

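Top corners of the unit are at about (276,163), (322,302) and (453,267), and its leading edge is at the bevel.

```bash
cat > u.py <<'E'
from h import *
BO=np.array([.5988,-.2258]);B=-1.5708+.173
Rb=np.array([[np.cos(B),np.sin(B)],[-np.sin(B),np.cos(B)]])
def unit(d,K,px,z):
    P=ray(d,K,px,z);e=P[1]-P[0];y=np.arctan2(e[1],e[0])
    c1=(P[0]+P[1])[:2]/2-.05*np.array([np.sin(y),-np.cos(y)])
    print("yaw",y.round(4),"len",np.linalg.norm(e).round(4),np.linalg.norm(P[2]-P[1]).round(4),"c",c1.round(4),"box",(Rb@(c1-BO)).round(4),"diag box",(Rb@((P[0]+P[2])[:2]/2-BO)).round(4))
E
python3 - <<'E'
from u import *
d,K=cam("scene");unit(d,K,[(x/3+160-.3,y/3+150-.3) for x,y in((276,163),(322,302),(453,267))],.055)
p,y,R,o=pose();print("tool-based",Rb@(p[:2]+.061*np.array([np.sin(y),-np.cos(y)])-BO))
s=rows((.582,-.072,.082,.115),8);s=rows((.5885,-.140,.082,.173),17,*s)
E
```

```text
yaw 0.1225 len 0.127 0.0934 c [ 0.5903 -0.0974] box [-0.128   0.0137] diag box [-0.1245  0.016 ]
tool-based [-0.12367719  0.01359126]
[[[-0.004, -0.001, -0.0], np.float64(-0.002)], [[-0.004, -0.001, -0.0], np.float64(-0.002)], [[-0.004, -0.001, -0.0], np.float64(-0.002)], [[-0.004, -0.001, -0.0], np.float64(-0.002)], [[-0.004, -0.001, -0.0], np.float64(-0.002)], [[-0.004, -0.001, -0.0], np.float64(-0.002)], [[-0.004, -0.001, -0.0], np.float64(-0.002)], [[-0.004, -0.001, -0.0], np.float64(-0.002)]]
[[[-0.004, -0.0, -0.0], np.float64(-0.003)], [[-0.004, -0.0, -0.0], np.float64(-0.003)], [[-0.004, -0.0, -0.0], np.float64(-0.003)], [[-0.004, -0.0, -0.0], np.float64(-0.003)], [[-0.004, -0.0, -0.0], np.float64(-0.003)], [[-0.004, -0.0, -0.0], np.float64(-0.003)], [[-0.004, -0.0, -0.0], np.float64(-0.003)], [[-0.004, -0.0, -0.0], np.float64(-0.003)], [[-0.004, -0.0, -0.0], np.float64(-0.003)], [[-0.004, -0.0, -0.0], np.float64(-0.003)], [[-0.004, -0.0, -0.0], np.float64(-0.003)], [[-0.004, -0.0, -0.0], np.float64(-0.003)], [[-0.004, -0.0, -0.0], np.float64(-0.003)], [[-0.004, -0.0, -0.0], np.float64(-0.003)], [[-0.004, -0.0, -0.0], np.float64(-0.003)], [[-0.004, -0.0, -0.0], np.float64(-0.003)], [[-0.004, -0.0, -0.0], np.float64(-0.003)]]
```

Call:
drive_tool(
  rows=[
    [[-0.003, -0.001, 0], -0.002],
    [[-0.003, -0.001, 0], -0.003],
    [[-0.004, -0.001, 0], -0.003],
    [[-0.004, -0.001, 0], -0.003],
    [[-0.004, -0.001, 0], -0.003],
    [[-0.004, -0.001, 0], -0.003],
    [[-0.004, -0.001, 0], -0.003],
    [[-0.004, -0.001, 0], -0.003],
    [[-0.004, -0.001, 0], -0.003],
    [[-0.004, 0, 0], -0.003],
  ],
)

```text
t: 7.6
tool_pos: [0.58, -0.0788, 0.0815]
tool_rot: [-2.077, -2.355, 0.001]
contact_force: [-1.1, 4.7, 1.3]
opening: 0.0856
grip_force: 2.1
```

Call:
drive_tool(
  rows=[
    [[-0.004, 0, 0], -0.003],
    [[-0.004, 0, 0], -0.003],
    [[-0.004, 0, 0], -0.004],
    [[-0.004, 0, 0], -0.004],
    [[-0.004, 0, 0], -0.004],
    [[-0.004, 0, 0], -0.005],
    [[-0.004, 0, 0], -0.005],
    [[-0.004, 0, 0], -0.005],
    [[-0.003, 0, 0], -0.005],
    [[-0.003, 0, 0], -0.005],
  ],
)

```text
t: 8.6
tool_pos: [0.5859, -0.1164, 0.0818]
tool_rot: [-2.027, -2.4, 0.0]
contact_force: [-1.3, 2.9, -0.2]
opening: 0.0856
grip_force: 1.6
```

Run:
```python
from u import *
p,y,R,o=pose();print(o["t"],p,y,o["contact_force"],o["wrist_torque"],Rb@(p[:2]-BO))
print("tool-based",Rb@(p[:2]+.061*np.array([np.sin(y),-np.cos(y)])-BO))
d,K=cam("scene");cv2.imwrite("pics/s4.png",cv2.resize(d["image"][150:310,160:380],None,fx=3,fy=3))
```

```text
8.6 [ 0.58587707 -0.11641884  0.08184971] 0.1683508255446623 [-1.28213635  2.90540826 -0.21343257] [ 0.40499489  0.2087467  -0.08906521] [-0.10997296  0.00609826]
tool-based [-0.04897362  0.00581488]
```

View pics/s4.png

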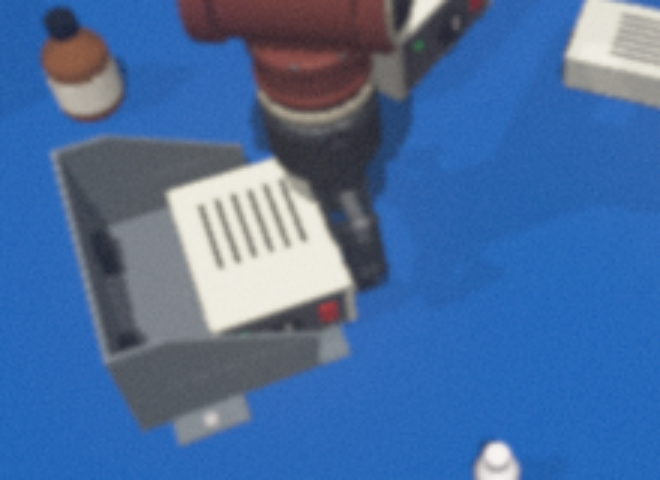

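The unit is inside the mouth and nearly square, with about 49 mm to go. I'll finish slowly.

Call:
drive_tool(
  rows=[
    [[-0.004, -0.001, 0], -0.002],
    [[-0.004, -0.001, 0], -0.002],
    [[-0.004, -0.001, 0], -0.001],
    [[-0.004, -0.001, 0], 0],
    [[-0.004, -0.001, 0], 0],
    [[-0.004, -0.001, 0], 0],
    [[-0.004, 0, 0], 0],
    [[-0.003, 0, 0], 0],
    [[-0.003, 0, 0], 0],
    [[-0.002, 0, 0], 0],
  ],
)

```text
t: 9.65
tool_pos: [0.587, -0.1526, 0.0832]
tool_rot: [2.02, 2.404, 0.002]
contact_force: [-1.2, 5.7, 3.9]
opening: 0.0858
grip_force: 3.0
```

Call:
drive_tool(
  rows=[
    [[-0.002, 0, 0], 0],
    [[-0.002, 0, 0], 0],
    [[-0.001, 0, 0], 0],
    [[-0.001, 0, 0], 0],
    [[-0.001, 0, 0], 0],
    [[-0.001, 0, 0], 0],
  ],
)

```text
t: 10.25
tool_pos: [0.5883, -0.1604, 0.0831]
tool_rot: [2.02, 2.405, 0.002]
contact_force: [-1.3, 5.8, 4.7]
opening: 0.0856
grip_force: 2.9
```

Run:
```python
from u import *
p,y,R,o=pose();print(o["t"],p,y,o["contact_force"],o["wrist_torque"],Rb@(p[:2]-BO))
```

```text
10.25 [ 0.58828408 -0.16039698  0.08313848] 0.1732329026697974 [-1.28075881  5.80323122  4.73627787] [ 0.65596585  0.10702876 -0.00507444] [-0.06623693  0.00089918]
```

Call:
drive_tool(
  rows=[
    [[-0.001, 0, 0], 0],
    [[-0.001, 0, 0], 0],
    [[-0.001, 0, 0], 0],
    [[-0.001, 0, 0], 0],
  ],
)

```text
t: 10.65
tool_pos: [0.589, -0.1643, 0.0831]
tool_rot: [2.02, 2.405, 0.002]
contact_force: [-1.0, 5.3, 3.9]
opening: 0.0853
grip_force: 2.9
```

Call:
drive_tool(
  rows=[
    [[-0.001, 0, 0], 0],
    [[-0.001, 0, 0], 0],
  ],
)

```text
t: 10.85
tool_pos: [0.5892, -0.1652, 0.0831]
tool_rot: [-2.021, -2.404, -0.005]
contact_force: [-2.5, 13.3, 6.1]
opening: 0.0852
grip_force: 6.5
```

Call:
drive_tool(
  rows=[
    [[-0.001, 0, 0], 0],
    [[0, 0, 0], 0],
  ],
)

```text
t: 11.05
tool_pos: [0.5892, -0.1653, 0.083]
tool_rot: [-2.02, -2.402, -0.006]
contact_force: [-1.5, 13.5, 7.8]
opening: 0.0857
grip_force: 6.9
```

Run:
```python
from u import *
p,y,R,o=pose();print(o["t"],p,y,o["contact_force"],o["wrist_torque"],Rb@(p[:2]-BO))
d,K=cam("scene");cv2.imwrite("pics/s5.png",cv2.resize(d["image"][170:300,170:330],None,fx=4,fy=4))
```

```text
11.05 [ 0.58922386 -0.16529411  0.0830464 ] 0.17267429154039737 [-1.46400405 13.52092962  7.8331944 ] [ 1.7355182   0.2750332  -0.13722382] [-0.06125113  0.00098196]
```

View pics/s5.png

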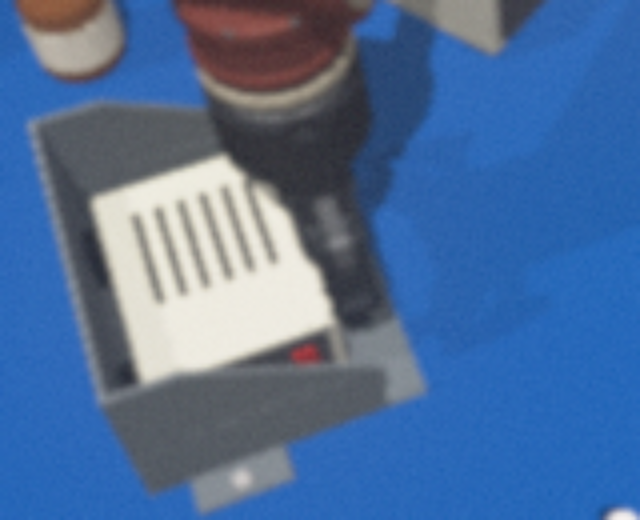

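The unit is square against the buffers: the tool is at box x −61.3 mm against an expected −61, at 13 N. I'll back off, rise and go to the carton.

Call:
drive_tool(
  rows=[
    [[0.003, 0, 0], 0],
    [[0.006, 0, 0], 0],
    [[0.01, 0, 0], 0],
    [[0.014, 0, 0], 0],
    [[0.02, 0, -0.02], 0],
    [[0.02, 0, -0.03], 0],
    [[0.02, 0, -0.03], 0],
    [[0.02, 0, -0.02], 0],
  ],
)

```text
t: 11.9
tool_pos: [0.5695, -0.0548, 0.1842]
tool_rot: [2.019, 2.404, 0.002]
contact_force: [0.1, -0.7, 0.9]
opening: 0.0852
grip_force: 0.0
```

Run:
```python
from h import *
p,y,R,o=pose();print(o["t"],p,y,o["contact_force"])
rows((.602,.175,.175,1.571),12)
```

```text
11.9 [ 0.56950371 -0.05482503  0.18419989] 0.17336854687499828 [ 0.14869955 -0.69416535  0.91027961]
[[[0.018, 0.006, 0.001], np.float64(-0.116)], [[0.018, 0.008, 0.001], np.float64(-0.116)], [[0.017, 0.01, 0.001], np.float64(-0.116)], [[0.015, 0.012, 0.001], np.float64(-0.116)], [[0.014, 0.014, 0.001], np.float64(-0.116)], [[0.012, 0.015, 0.001], np.float64(-0.116)], [[0.01, 0.016, 0.001], np.float64(-0.116)], [[0.008, 0.017, 0.001], np.float64(-0.116)], [[0.006, 0.018, 0.001], np.float64(-0.116)], [[0.004, 0.019, 0.001], np.float64(-0.116)], [[0.002, 0.019, 0.001], np.float64(-0.116)], [[-0.0, 0.019, 0.001], np.float64(-0.116)]]
```

Call:
drive_tool(
  rows=[
    [[0.02, 0.007, 0], -0.116],
    [[0.02, 0.009, 0], -0.116],
    [[0.02, 0.011, 0], -0.116],
    [[0.018, 0.013, 0], -0.116],
    [[0.018, 0.016, 0], -0.116],
    [[0.014, 0.017, 0], -0.116],
  ],
)

```text
t: 12.5
tool_pos: [0.5846, 0.0789, 0.1817]
tool_rot: [-1.072, -2.953, 0.0]
contact_force: [0.4, -0.3, 0.4]
opening: 0.0853
grip_force: 0.0
```

Call:
drive_tool(
  rows=[
    [[0.012, 0.02, 0], -0.116],
    [[0.008, 0.022, 0], -0.116],
    [[0.005, 0.023, 0], -0.116],
    [[0, 0.024, 0], -0.116],
    [[-0.006, 0.024, 0], -0.116],
    [[-0.01, 0.024, 0], -0.116],
    [[-0.01, 0.024, 0], 0],
    [[-0.01, 0.02, 0], 0],
    [[0, 0, 0], 0],
  ],
)

```text
t: 13.4
tool_pos: [0.6532, 0.2593, 0.1817]
tool_rot: [0.005, 3.141, 0.001]
contact_force: [-0.5, 0.3, 0.0]
opening: 0.0853
grip_force: 0.0
```

```bash
cat >> fit.py <<'E'
def comp(m,seed):
    "connected, filled component nearest the seed pixel"
    n,l,st,c=cv2.connectedComponentsWithStats(m.astype(np.uint8)); ok=[i for i in range(1,n) if st[i,4]>300]
    i=min(ok,key=lambda i:np.hypot(*(c[i]-seed))); cs,_=cv2.findContours((l==i).astype(np.uint8),0,2)
    o=np.zeros(m.shape,np.uint8);cv2.drawContours(o,cs,-1,1,-1);return o,st[i]
def wfit(P,p0,colour,z=0):
    d,K=cam("wrist");im=d["image"].astype(int);b,g,r=im[...,0],im[...,1],im[...,2]
    m=(r>b+30)&(r>110) if colour=="orange" else (r>60)&(abs(b-r)<40)|((g>b)&(g>r+20))
    m,st=comp(m,proj(d,K,[p0[0],p0[1],z+.02])[0]);x,f=fit([(d,K)],P,p0,[m],z)
    print("blob",st,"fit",x.round(4),round(f),d["image"].shape);return x
E
python3 - <<'E'
from fit import *
p,y,R,o=pose();print(o["t"],p,y)
x=wfit(CA,(.602,.228,0),"white")
d,K=cam("wrist");cv2.imwrite("pics/w2.png",d["image"])
E
```

```text
13.4 [0.65323798 0.25933073 0.18172789] 1.5677595504132427
blob [ 237   92   80  107 7915] fit [0.6018 0.2285 0.0097] 94 (400, 640, 3)
```

Call:
drive_tool(
  rows=[
    [[0.017, -0.01, 0.01], -0.004],
    [[0.017, -0.01, 0.015], -0.004],
    [[0.017, -0.011, 0.015], -0.004],
    [[0, 0, 0.015], 0],
    [[0, 0, 0.02], 0],
    [[0, 0, 0.018], 0],
    [[0, 0, 0.012], 0],
    [[0, 0, 0], 0],
  ],
)

```text
t: 14.3
tool_pos: [0.601, 0.2253, 0.0742]
tool_rot: [0.009, -3.137, 0.002]
contact_force: [-0.6, 0.4, 0.2]
opening: 0.0855
grip_force: 0.0
```

Run:
```python
from h import *
p,y,R,o=pose();print(o["t"],p,y,o["contact_force"]);plan([(.602,.2285,.077,1.58)])
```

```text
14.3 [0.60100581 0.22533025 0.07415065] 1.5768400416419568 [-0.63224566  0.40161846  0.16970636]
shift [-1.   3.2 -2.8] turn -0.003
```

Call:
drive_tool(
  rows=[
    [[0, 0.002, -0.002], 0],
    [[0, 0, 0], 0],
  ],
)

```text
t: 14.5
tool_pos: [0.6034, 0.2283, 0.0805]
tool_rot: [-0.01, 3.139, 0.001]
contact_force: [0.4, 0.5, 0.1]
opening: 0.0856
grip_force: 0.0
```

Call:
drive_tool(
  rows=[
    [[0, 0, 0], 0],
    [[0, 0, 0], 0],
    [[0, 0, 0], 0],
    [[0, 0, 0], 0],
    [[0, 0, 0], 0],
    [[0, 0, 0], 0],
  ],
  jaw=1,
  grip_force=30,
)

```text
t: 15.1
tool_pos: [0.6029, 0.228, 0.08]
tool_rot: [-0.01, 3.14, 0.001]
contact_force: [-0.5, 0.3, 6.2]
opening: 0.0575
grip_force: 34.4
```

Call:
drive_tool(
  rows=[
    [[0, 0, 0], 0],
    [[0, 0, -0.005], 0],
    [[0, 0, -0.01], 0],
    [[0, 0, -0.02], 0],
  ],
)

```text
t: 15.5
tool_pos: [0.6001, 0.2271, 0.1114]
tool_rot: [0.01, -3.135, 0.003]
contact_force: [-0.6, 0.3, -3.3]
opening: 0.0577
grip_force: 33.4
```

Run:
```python
from h import *
p,y,R,o=pose();print(o["t"],p,y,o["contact_force"],o["wrist_torque"],o["q"])
```

```text
15.5 [0.60008627 0.2270522  0.11137688] 1.5768925516976733 [-0.55017053  0.34384523 -3.25693324] [ 0.00290651 -0.01534581 -0.02884116] [ 2.45860621e-01  2.77343686e-01  1.70144437e+00 -1.64655472e-04
  1.16915800e+00 -1.33096200e+00]
```

Run:
```python
from u import *
d,K=cam("scene")
P=ray(d,K,[(92/4+170-.4,197/4+170-.4)],.057)[0];print("unit corner box",Rb@(P[:2]-BO),"expect .05,-.063")
s=rows((.600,.10,.215,1.62),4); rows((.5988,-.2258,.215,1.744),10,*s)
```

```text
unit corner box [ 0.04815698 -0.06274861] expect .05,-.063
[[[0.001, -0.032, -0.025], np.float64(-0.011)], [[0.001, -0.032, -0.025], np.float64(-0.011)], [[0.002, -0.032, -0.025], np.float64(-0.011)], [[0.002, -0.032, -0.025], np.float64(-0.011)]]
[[[0.002, -0.033, -0.0], np.float64(-0.012)], [[0.002, -0.033, -0.0], np.float64(-0.012)], [[0.003, -0.032, -0.0], np.float64(-0.012)], [[0.003, -0.032, -0.0], np.float64(-0.012)], [[0.003, -0.032, -0.0], np.float64(-0.012)], [[0.004, -0.032, -0.0], np.float64(-0.012)], [[0.004, -0.032, -0.0], np.float64(-0.012)], [[0.005, -0.032, -0.0], np.float64(-0.012)], [[0.005, -0.032, -0.0], np.float64(-0.012)], [[0.005, -0.032, -0.0], np.float64(-0.012)]]
```

Call:
drive_tool(
  rows=[
    [[0, -0.01, -0.025], -0.01],
    [[0.001, -0.02, -0.025], -0.012],
    [[0.002, -0.03, -0.025], -0.012],
    [[0.002, -0.032, -0.028], -0.012],
    [[0.002, -0.032, 0], -0.012],
    [[0.003, -0.032, 0], -0.012],
    [[0.003, -0.032, 0], -0.012],
    [[0.003, -0.032, 0], -0.012],
  ],
)

```text
t: 16.35
tool_pos: [0.5971, 0.0059, 0.2164]
tool_rot: [0.158, -3.137, -0.0]
contact_force: [1.2, -0.4, -3.1]
opening: 0.0572
grip_force: 33.7
```

Call:
drive_tool(
  rows=[
    [[0.003, -0.032, 0], -0.012],
    [[0.004, -0.032, 0], -0.012],
    [[0.004, -0.032, 0], -0.012],
    [[0.005, -0.032, 0], -0.012],
    [[0.005, -0.03, 0], -0.012],
    [[0.005, -0.03, 0], -0.012],
    [[0.004, -0.025, 0], -0.012],
    [[0.003, -0.02, 0], 0],
    [[0, -0.01, 0], 0],
    [[0, 0, 0], 0],
  ],
)

```text
t: 17.35
tool_pos: [0.5992, -0.2389, 0.2167]
tool_rot: [0.287, -3.128, -0.0]
contact_force: [0.3, 0.4, -2.6]
opening: 0.0572
grip_force: 33.7
```

Run:
```python
from u import *
p,y,R,o=pose();print(o["t"],p,y,o["contact_force"],o["dq"].round(3) if hasattr(o["dq"],"round") else "");plan([(.5988+.0005,-.2258,.150,1.744)])
```

```text
17.35 [ 0.59923725 -0.23887779  0.2166728 ] 1.7534888229511583 [ 0.30837357  0.3705173  -2.5543547 ] [ 0.029 -0.015  0.018  0.015  0.009  0.009]
shift [-2.4 12.8 66.7] turn 0.009
```

Call:
drive_tool(
  rows=[
    [[-0.001, 0.005, 0], 0.004],
    [[-0.002, 0.005, 0.01], 0.005],
    [[0, 0.003, 0.015], 0],
    [[0, 0, 0.018], 0],
    [[0, 0, 0.015], 0],
    [[0, 0, 0.008], 0],
    [[0, 0, 0.003], 0],
    [[0, 0, 0.002], 0],
    [[0, 0, 0.002], 0],
  ],
)

```text
t: 18.25
tool_pos: [0.6003, -0.2251, 0.1447]
tool_rot: [-0.274, 3.128, -0.001]
contact_force: [-0.1, 0.6, -2.9]
opening: 0.0574
grip_force: 33.6
```

Run:
```python
from u import *
p,y,R,o=pose();print(o["t"],p,y,o["contact_force"],Rb@(p[:2]-BO))
```

```text
18.25 [ 0.60032772 -0.22512794  0.14465604] 1.7457618783089952 [-0.09142511  0.55833414 -2.94078963] [-0.00039905  0.00162061]
```

Call:
drive_tool(
  rows=[
    [[0, 0, 0.002], 0],
    [[0, 0, 0.001], 0],
    [[0, 0, 0.001], 0],
    [[0, 0, 0.001], 0],
    [[0, 0, 0.001], 0],
  ],
)

```text
t: 18.75
tool_pos: [0.5999, -0.2247, 0.138]
tool_rot: [-0.275, 3.129, -0.0]
contact_force: [-1.0, -0.4, -2.6]
opening: 0.0573
grip_force: 33.6
```

Call:
drive_tool(
  rows=[
    [[0, 0, 0.001], 0],
    [[0, 0, 0.001], 0],
  ],
)

```text
t: 18.95
tool_pos: [0.5999, -0.2247, 0.1367]
tool_rot: [0.275, -3.129, -0.0]
contact_force: [-3.0, 2.3, 4.7]
opening: 0.0578
grip_force: 34.7
```

Contact: the force went from −2.6 to +4.7 N. I'll release with a partial opening to keep clear of the back wall.

Call:
drive_tool(
  rows=[
    [[0, 0, 0], 0],
    [[0, 0, 0], 0],
    [[0, 0, 0], 0],
    [[0, 0, 0], 0],
  ],
  jaw=0.18,
)

```text
t: 19.35
tool_pos: [0.6, -0.2248, 0.1361]
tool_rot: [-0.275, 3.129, -0.0]
contact_force: [0.1, 0.7, 0.9]
opening: 0.0701
grip_force: 0.0
```

Call:
drive_tool(
  rows=[
    [[0, 0, -0.005], 0],
    [[0, 0, -0.01], 0],
    [[0, 0, -0.02], 0],
    [[0, 0, -0.03], 0],
    [[0, 0, -0.03], 0],
  ],
)

```text
t: 19.85
tool_pos: [0.5997, -0.2247, 0.2325]
tool_rot: [0.275, -3.13, -0.0]
contact_force: [-0.5, -0.1, 0.6]
opening: 0.0706
grip_force: 0.0
```

Run:
```python
from fit import *
from u import *
p,y,R,o=pose();print(o["t"],p,y,o["contact_force"],o["opening"])
s=rows((.62,-.05,.24,1.6),4);s=rows((.50,.27,.20,1.486),10,*s)
d,K=cam("scene");im=d["image"].astype(int);cv2.imwrite("pics/s6.png",d["image"])
```

```text
19.85 [ 0.59968704 -0.22465676  0.23246852] 1.746011394796248 [-0.4587975  -0.1002361   0.56510804] 0.07057905311934876
[[[-0.013, 0.042, -0.002], np.float64(0.037)], [[-0.011, 0.043, -0.002], np.float64(0.037)], [[-0.01, 0.043, -0.002], np.float64(0.037)], [[-0.008, 0.043, -0.002], np.float64(0.037)]]
[[[0.011, 0.032, 0.004], np.float64(0.011)], [[0.011, 0.032, 0.004], np.float64(0.011)], [[0.012, 0.032, 0.004], np.float64(0.011)], [[0.012, 0.032, 0.004], np.float64(0.011)], [[0.013, 0.032, 0.004], np.float64(0.011)], [[0.013, 0.032, 0.004], np.float64(0.011)], [[0.013, 0.032, 0.004], np.float64(0.011)], [[0.014, 0.031, 0.004], np.float64(0.011)], [[0.014, 0.031, 0.004], np.float64(0.011)], [[0.014, 0.031, 0.004], np.float64(0.011)]]
```

Call:
drive_tool(
  rows=[
    [[0, 0.02, -0.002], 0.02],
    [[0, 0.035, 0], 0.03],
    [[0, 0.035, 0], 0.03],
    [[0, 0.035, 0], 0.03],
    [[0.005, 0.035, 0], 0.03],
    [[0.01, 0.035, 0], 0.02],
    [[0.01, 0.035, 0], 0.02],
    [[0.01, 0.035, 0], 0.02],
  ],
  jaw=0,
)

```text
t: 20.7
tool_pos: [0.544, 0.0395, 0.2338]
tool_rot: [0.041, 3.14, -0.0]
contact_force: [0.2, -0.6, -0.9]
opening: 0.0853
grip_force: 0.0
```

Call:
drive_tool(
  rows=[
    [[0.01, 0.035, 0.005], 0.02],
    [[0.01, 0.035, 0.005], 0.02],
    [[0.01, 0.035, 0.005], 0.02],
    [[0.012, 0.035, 0.005], 0],
    [[0.012, 0.035, 0.005], 0],
    [[0.012, 0.035, 0.005], 0],
    [[0.01, 0.03, 0], 0],
    [[0.005, 0.02, 0], 0],
    [[0, 0, 0], 0],
    [[0, 0, 0], 0],
  ],
)

```text
t: 21.7
tool_pos: [0.4815, 0.3033, 0.2034]
tool_rot: [0.132, 3.138, -0.0]
contact_force: [-0.0, -0.7, -0.2]
opening: 0.0851
grip_force: 0.0
```

Run:
```python
from fit import *
p,y,R,o=pose();print(o["t"],p,y,o["contact_force"],o["opening"])
x=wfit(MA,(.434,.295,-.085),"orange")
plan([(x[0],x[1],.077,np.pi/2+x[2])])
```

```text
21.7 [0.48152879 0.30328859 0.20343269] 1.486893262940887 [-0.02298784 -0.67182128 -0.18867803] 0.08511102043061279
blob [ 276  100   58   93 5126] fit [ 0.4341  0.2939 -0.1068] 128 (400, 640, 3)
shift [ 46.6 -12.8 126.3] turn 0.022
```

Call:
drive_tool(
  rows=[
    [[0.016, -0.004, 0.015], 0.01],
    [[0.016, -0.004, 0.02], 0.01],
    [[0.015, -0.005, 0.02], 0],
    [[0, 0, 0.025], 0],
    [[0, 0, 0.02], 0],
    [[0, 0, 0.015], 0],
    [[0, 0, 0.01], 0],
    [[0, 0, 0], 0],
    [[0, 0, 0], 0],
  ],
)

```text
t: 22.65
tool_pos: [0.434, 0.2947, 0.0785]
tool_rot: [0.165, 3.136, 0.001]
contact_force: [-0.4, -0.2, -0.2]
opening: 0.0854
grip_force: 0.0
```

Run:
```python
from h import *
p,y,R,o=pose();print(o["t"],p,y,o["contact_force"]);plan([(.4341,.2939,.078,np.pi/2-.1)])
```

```text
22.65 [0.4339908  0.29474775 0.07849655] 1.4655806460647756 [-0.38314489 -0.16697925 -0.16719234]
shift [-0.2 -0.8  0.5] turn -0.005
```

Call:
drive_tool(
  rows=[
    [[0, -0.001, 0.001], 0],
    [[0, 0, 0], 0],
    [[0, 0, 0], 0],
    [[0, 0, 0], 0],
    [[0, 0, 0], 0],
    [[0, 0, 0], 0],
    [[0, 0, 0], 0],
    [[0, 0, 0], 0],
  ],
  jaw=1,
  grip_force=20,
)

```text
t: 23.45
tool_pos: [0.4338, 0.294, 0.0777]
tool_rot: [0.164, 3.136, 0.001]
contact_force: [0.0, -0.8, 7.1]
opening: 0.0495
grip_force: 21.5
```

Call:
drive_tool(
  rows=[
    [[0, 0, -0.005], 0],
    [[0, 0, -0.02], 0],
    [[0, 0, -0.03], 0],
    [[0, 0, -0.04], 0],
    [[0, 0, -0.04], 0],
    [[0, 0, -0.02], 0],
  ],
)

```text
t: 24.05
tool_pos: [0.4341, 0.2942, 0.2358]
tool_rot: [0.164, 3.133, 0.004]
contact_force: [-0.3, 0.3, -0.0]
opening: 0.0495
grip_force: 21.0
```

Run:
```python
from u import *
p,y,R,o=pose();print(o["t"],p,y,o["contact_force"],o["opening"])
s=rows((.54,.06,.235,1.58),8);s=rows((.600,-.2247,.235,1.745),10,*s)
```

```text
24.05 [0.4341403  0.29421639 0.23580164] 1.4660981526560406 [-0.30557095  0.2566414  -0.00215504] 0.049538606978019734
[[[-0.016, -0.028, 0.0], np.float64(-0.014)], [[-0.016, -0.028, 0.0], np.float64(-0.014)], [[-0.015, -0.028, 0.0], np.float64(-0.014)], [[-0.015, -0.028, 0.0], np.float64(-0.014)], [[-0.015, -0.029, 0.0], np.float64(-0.014)], [[-0.014, -0.029, 0.0], np.float64(-0.014)], [[-0.014, -0.029, 0.0], np.float64(-0.014)], [[-0.013, -0.029, 0.0], np.float64(-0.014)]]
[[[-0.006, -0.029, -0.0], np.float64(-0.017)], [[-0.005, -0.029, -0.0], np.float64(-0.017)], [[-0.005, -0.029, -0.0], np.float64(-0.017)], [[-0.004, -0.029, -0.0], np.float64(-0.017)], [[-0.004, -0.029, -0.0], np.float64(-0.017)], [[-0.003, -0.029, -0.0], np.float64(-0.017)], [[-0.003, -0.029, -0.0], np.float64(-0.017)], [[-0.002, -0.029, -0.0], np.float64(-0.017)], [[-0.002, -0.029, -0.0], np.float64(-0.017)], [[-0.001, -0.029, -0.0], np.float64(-0.017)]]
```

Held. I'll stop partway above the unit's front and check the carton's pose with the wrist camera.

Call:
drive_tool(
  rows=[
    [[-0.01, -0.02, 0], -0.014],
    [[-0.016, -0.028, 0], -0.014],
    [[-0.015, -0.028, 0], -0.014],
    [[-0.015, -0.028, 0], -0.014],
    [[-0.015, -0.029, 0], -0.014],
    [[-0.014, -0.029, 0], -0.014],
    [[-0.014, -0.029, 0], -0.014],
    [[-0.014, -0.029, 0], -0.014],
    [[-0.01, -0.03, 0], -0.017],
  ],
)

```text
t: 24.95
tool_pos: [0.5446, 0.0368, 0.2314]
tool_rot: [0.039, -3.14, -0.0]
contact_force: [0.8, -0.6, -0.9]
opening: 0.0492
grip_force: 21.0
```

Call:
drive_tool(
  rows=[
    [[-0.006, -0.03, 0], -0.017],
    [[-0.005, -0.03, 0], -0.017],
    [[-0.005, -0.03, 0], -0.017],
    [[-0.004, -0.03, 0], -0.017],
    [[-0.004, -0.03, 0], -0.017],
    [[-0.003, -0.03, 0], -0.017],
    [[-0.003, -0.029, 0], -0.017],
    [[-0.002, -0.02, 0], -0.017],
    [[0, -0.01, 0], -0.017],
    [[0, 0, 0], 0],
  ],
)

```text
t: 25.95
tool_pos: [0.5961, -0.1987, 0.2311]
tool_rot: [0.275, -3.128, -0.001]
contact_force: [0.9, -0.6, -0.5]
opening: 0.0496
grip_force: 21.0
```

Run:
```python
from u import *
from fit import *
p,y,R,o=pose();print(o["t"],p,y,o["contact_force"],o["opening"]);plan([(.600,-.2247,.19,1.745)])
d,K=cam("wrist");s=d["image"];d2,_=cam("top");t=cv2.resize(d2["image"][130:250,340:460],(400,400))
cv2.imwrite("pics/w3.png",cv2.resize(np.hstack([s,t]),(800,308)))
```

```text
25.95 [ 0.59613573 -0.19874308  0.23113247] 1.7461232502040913 [ 0.93754478 -0.58579225 -0.46416709] 0.04962774770949003
shift [  0.7 -26.2  41.1] turn 0.001
```

View pics/w3.png

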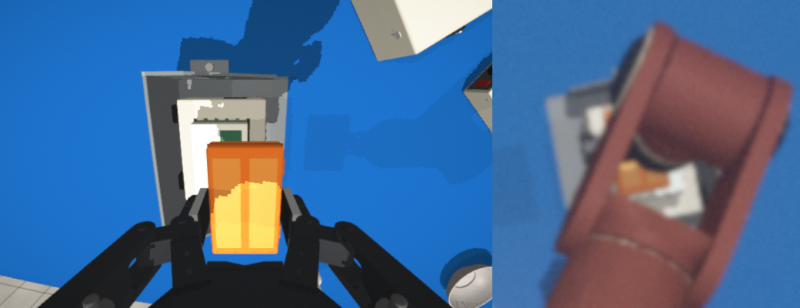

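The wrist view shows the mailer held level and the carton sitting aligned on the unit inside the box. I'll place the mailer at the pose where the carton was released.

Call:
drive_tool(
  rows=[
    [[0, -0.009, 0], 0],
    [[0.001, -0.01, 0], 0],
    [[0, -0.007, 0.005], 0],
    [[0, 0, 0.015], 0],
    [[0, 0, 0.018], 0],
    [[0, 0, 0.012], 0],
    [[0, 0, 0.006], 0],
    [[0, 0, 0.003], 0],
    [[0, 0, 0], 0],
  ],
)

```text
t: 26.95
tool_pos: [0.6, -0.2232, 0.1724]
tool_rot: [0.278, -3.129, -0.001]
contact_force: [-0.9, -1.4, 0.3]
opening: 0.0491
grip_force: 21.0
```

Run:
```python
from u import *
p,y,R,o=pose();print(o["t"],p,y,o["contact_force"]);plan([(.600,-.2247,.1665,1.745)])
```

```text
26.95 [ 0.60000076 -0.22319006  0.17239273] 1.7481577778621553 [-0.89651326 -1.39275712  0.27155486]
shift [ 0.3 -1.5  5.9] turn 0.003
```

Call:
drive_tool(
  rows=[
    [[0, -0.001, 0.001], 0],
    [[0, 0, 0.001], 0],
    [[0, 0, 0.001], 0],
    [[0, 0, 0.001], 0],
  ],
)

```text
t: 27.35
tool_pos: [0.6004, -0.2245, 0.1692]
tool_rot: [-0.278, 3.129, -0.001]
contact_force: [0.2, -0.1, -0.5]
opening: 0.0495
grip_force: 21.0
```

Call:
drive_tool(
  rows=[
    [[0, 0, 0.001], 0],
    [[0, 0, 0.001], 0],
  ],
)

```text
t: 27.55
tool_pos: [0.6003, -0.2244, 0.1669]
tool_rot: [-0.278, 3.129, -0.0]
contact_force: [-0.2, 0.4, -0.4]
opening: 0.0494
grip_force: 21.0
```

Call:
drive_tool(
  rows=[
    [[0, 0, 0.001], 0],
    [[0, 0, 0], 0],
  ],
)

```text
t: 27.75
tool_pos: [0.6004, -0.2244, 0.1665]
tool_rot: [-0.278, 3.129, -0.0]
contact_force: [-1.1, -0.1, 2.1]
opening: 0.0489
grip_force: 21.3
```

Call:
drive_tool(
  rows=[
    [[0, 0, 0], 0],
    [[0, 0, 0], 0],
    [[0, 0, 0], 0],
    [[0, 0, 0], 0],
  ],
  jaw=0.22,
)

```text
t: 28.15
tool_pos: [0.6002, -0.2243, 0.1656]
tool_rot: [0.278, -3.129, -0.0]
contact_force: [0.1, -1.4, 0.6]
opening: 0.0664
grip_force: 0.0
```

Call:
drive_tool(
  rows=[
    [[0, 0, -0.004], 0],
    [[0, 0, -0.01], 0],
    [[0, 0, -0.02], 0],
    [[0, 0, -0.03], 0],
    [[0, 0, -0.03], 0],
    [[0, 0.03, -0.01], 0],
    [[0, 0.04, 0], 0],
    [[0, 0.045, 0], 0],
    [[0, 0.045, 0], 0],
    [[0, 0.045, 0], 0],
  ],
)

```text
t: 29.15
tool_pos: [0.5638, -0.0211, 0.2713]
tool_rot: [-0.277, 3.127, -0.001]
contact_force: [0.7, 0.4, 0.1]
opening: 0.0669
grip_force: 0.0
```

Call:
drive_tool(
  rows=[
    [[0, 0.045, 0], 0],
    [[0, 0.045, 0], 0],
    [[0, 0.045, 0], 0],
    [[0, 0.03, 0], 0],
    [[0, 0.01, 0], 0],
    [[0, 0, 0], 0],
  ],
)

```text
t: 29.75
tool_pos: [0.5332, 0.1506, 0.2707]
tool_rot: [-0.281, 3.128, -0.0]
contact_force: [0.6, 0.1, -0.1]
opening: 0.0668
grip_force: 0.0
```

Run:
```python
from u import *
p,y,R,o=pose();print(o["t"],p,y,o["opening"])
out=[]
for n,(a,b,c,e) in dict(top=(140,250,350,450),scene=(160,310,165,305)).items():
    d,K=cam(n);out.append(cv2.resize(d["image"][a:b,c:e],(400,int(400*(b-a)/(e-c)))))
h=min(i.shape[0] for i in out)
cv2.imwrite("pics/fin.png",np.hstack([i[:h] for i in out]))
```

```text
29.75 [0.53320219 0.15057517 0.27072389] 1.750269839491321 0.06675517167081171
```

View pics/fin.png

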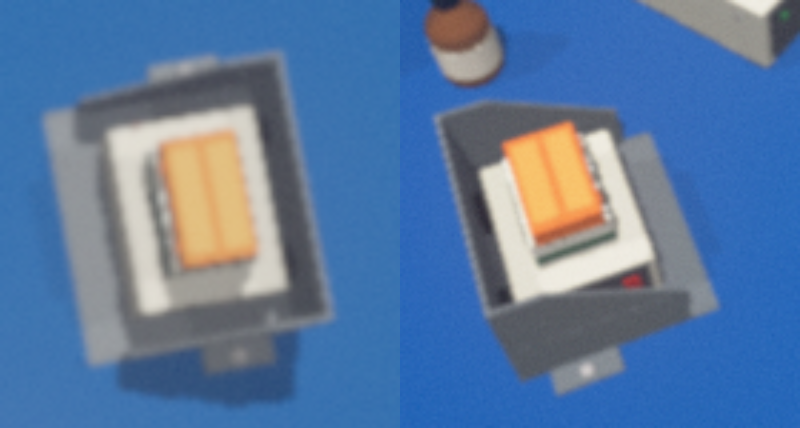

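The final views show the unit, carton and mailer stacked squarely in the box, about central once parallax is allowed for, with the gripper clear.

```bash
python3 -c "
from station import ctrl
print(ctrl.finish_job())"
```

```text
the job is handed in; nothing more can be done
None
```

The job is handed in at about 30 s: the power unit is square against the buffers, with the carton about central on it and the mailer about central on the carton, and I never touched the dropper bottle, the brown bottle or the dish.

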